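Load a brush ferrule into the press on its mandrel

ROBOT

A 6-joint arm with a two-finger parallel gripper is mounted at the origin on the work surface. World frame = base frame: x ahead of the robot, y to its left, z up, the work surface at z = 0. Lengths are in m, angles in degrees, forces in N, time in s.
With the tool pointing down it reaches from about 0.35 to 0.875 m from the base axis. Payload 4.2 kg.
Tool frame: the origin (TCP) lies on the centre line of the jaws, within the pads' length; the fingertips stand 19 mm ahead of it and the grasp point (between the pads) is the TCP; z points along the fingers, y is the line along which they close (so a half turn about z gives the same grasp; the last joint's range is limited). The gripper opens to 87 mm and grips with 3 to 60 N. Pads are 19 mm wide; open, the fingers measure 117 mm over their backs; the gripper's body (75 mm by 190 mm) begins 51 mm behind the grasp point.
Start: joints at [-58.407, 22.042, 0.453, 0, -68.411, -14.817], TCP at [0.18, -0.598, 0.242] pointing down, gripper open.
Joint ranges: [-179.83, 179.83], [-69.29, 118.12], [-61.27, 80.66], [-181.25, 117.63], [-171.15, -9.14], [-177.46, 177.46]. Speed limits (degrees/s): [159.86, 159.86, 180, 180, 180, 180].

INTERFACE

Orientations are given as a 3x3 rotation matrix whose columns are the frame's x, y, z axes.
In Python, from station import sense, capture, finish_job, search_frame, masks_of gives the robot as it stands.
- The arm moves only by the tool drive_tool, never from a script. Its argument "rows" is a list of rows, each a list of 7 numbers: the opening in per cent of the stroke, from 0 (shut) to 100 (fully open), then the shift along the world's x, y, z in mm, then the turn, a rotation vector about the world's x, y, z in rad. In form: [[fingers, dx, dy, dz, wx, wy, wz], ...]. A call has 1 to 5 rows; each row shifts and turns the commanded pose from where the row before left it; what a row does not reach is not made up. A row lasts 1/12 s, in which the tool goes at most 41.7 mm and 7.16 degrees, less where a joint would pass 70% of its speed; a pose out of reach is approached as far as the arm can. A call is refused whole if a number of a shift passes 41.7 or a number of a turn 0.125, either way. A call with a gripper value outside its range is refused whole. The fingers move at their own pace and stop on an object; the grip force is fixed at half the most. Time passes only in rows, so rows that do not move let the fingers close. It gives the time, the measured TCP pose, the force, the opening and the grip force at its end, in the units of the state.
- sense(): the state, without advancing time (a new reading comes with each control period).
- capture(name): name is "scene" or "top" or "wrist"; returns a dict with "frame" (480x640x3 uint8, red, green, blue), "z_map" (480x640 float32, m along the optical axis (not along the pixel's ray), 0 where there is no reading), "fx", "fy", "cx", "cy" (pixels), "distortion" ([k1, k2, p1, p2, k3] as OpenCV has them; the pictures are not rectified), "R" (3x3) and "t" (3): a world point X has camera coordinates R X + t; the wrist camera has in their place "T_tool_cam" (4x4, takes a point from camera to tool coordinates, whose origin is the TCP and whose axes are the flange's). Camera axes: x right, y down, z forward; pixel columns grow to the right and rows downward; lengths in m; the calibration is good to about 2 mm. A picture is of the moment at which its call begins: read the wrist's pose just before it.
- finish_job(): hands the job in; it is judged then, once.
Trained networks look in a picture, given as the dict that the camera call returned (one of the last four; its "shot" number tells which), for a name from the list of things; names that differ only in an ending like _2 or _b are one class to them, and where a whole thing is asked for, a point or a joint stands for the part that bears it (a point fixed in the world has none). Each returns a list of dicts, best first, with "p" (0 to 1); they miss things now and then, are a little off and sometimes report something else, mostly with a low value. They report only what shows in the picture. A call takes as long as a camera call. They do not tell look-alikes from the thing itself.
- search_frame(label, picture): "xy" ([column, row] in pixels, amid what is visible of it).
- masks_of(label, picture): "region" (480x640 bool, what is visible of it) and "xy" ([column, row] in pixels, amid what is visible of it).
The state is a dict: "time_s": time; "joints": joint angles; "joint_velocities": joint speeds; "effort": joint torques, N m; "tcp_pos": TCP position; "ee_rot": TCP orientation; "wrist_force": force on the tool from outside, world axes, zero at the start; "moment": the same for the moment, N m; "gripper_width": opening from 0.0 (shut) to 1.0 (fully open); "gripper_force": force on a finger pad.
Only numpy, scipy, OpenCV 4.12 (cv2) and the standard library are available. Lean on these libraries where they do the work, as an engineer would, in place of code of your own. Each camera call takes 0.05 s, during which the arm holds its last target. There are 200 camera calls.

TASK

Take up the mandrel, thread its steel rod through the brass ferrule lying in the rack and lift the ferrule out on the rod, never touching the polished ferrule with the fingers or letting it drop to the bench. Lay the mandrel in the two V-heads of the press carriage so that the ferrule hangs between them, and let go. Then slide the loaded carriage up its ramp, without lifting it off, until it rests against the top stop under the press jaw, and leave the other ferrules and the things lying about where they are.

Things in the scene. Friction and masses are not known exactly. Their poses are not given: they have to be found in the camera images.
- mandrel: Steel rod with a black square handle, 0.15 kg. Origin on the axis in the handle's middle; x runs along the rod to its tip. Handle 16 x 16 mm, x -35 to 25 mm; brass collar 24 mm across, x 25 to 31; rod 12 mm across to x 150, tapered nose to 156. Balance point x 70. At the start it lies level on the wooden rest, axis 45 mm above the bench, handle overhanging freely, rod pointing away from the robot.
- rest: Fixed wooden rest of the mandrel. Origin on the bench under the handle's middle, x along the rod. Base 112 x 52 x 12 mm from x = 32 to 144 mm and two V-posts about 55 mm high at x = 48 and 128 mm; nothing stands under the handle.
- ferrule: The brass-coloured ferrule: an open tube 44 mm long, 34 mm outside, bore 28 mm, 0.04 kg. Origin at its centre, on the bore's axis; its x axis is the bore's axis. It lies in one of the rack's lanes, the bore level, 37 mm above the bench, open at both ends and pointing roughly away from the robot.
- ferrule_b: Silver (aluminium) ferrule of the same size, in another lane; leave it there. Same axes.
- ferrule_c: Red ferrule of the same size, in another lane; leave it there. Same axes.
- rack: Fixed wooden rack 60 mm (x) by 170 mm (y), 25 mm high, origin under its middle on the bench. Three lanes run along its x axis at y = -55, 0 and +55 mm, open at both ends, each a 24 mm wide slot on whose edges a ferrule rests.
- press: Fixed blue C-frame bench press and, in front of it, its inclined feed slide. Origin on the bench under the slide's low end, on its centre line; y runs horizontally up the slide, z up. Column and head, 325 mm high: y 235 to 610 mm, x -45 to 45 (lever hub to 95); underside of the head 220 mm above the bench.
- slide_foot (a point): Point on the slide's surface at its low end, centre line, 18 mm above the bench. The surface rises from here by 7 degrees (0.1222 rad) towards the press's +y; a lip 5 mm high ends it just below. Guide rails at x -51 and 51 mm stand 10 mm over the surface; the carriage has 2 mm of play on each side.
- jaw (a point): Middle of the underside of the flat black press jaw (56 mm along x, 46 along y), which overhangs the top end of the slide 160 mm above the bench; the loaded carriage passes under it with room to spare.
- stop (a point): Middle of the face of the top stop, a steel bar across the slide, 10 mm over the slide's surface. In the carriage's frame it is at y = +65 mm when the carriage is home.
- carriage: Loose aluminium carriage on the slide, 0.6 kg, tilted with it 7 degrees about its x axis; friction keeps it where it is left. Origin on its underside, on its centre line; y points up the slide, x across. Plate 92 mm wide, 12 thick, y -85 to 65 mm. Starts at the low end, about 175 mm short of home. Against the stop, the stop's face is at y = 65 mm.
- carriage_v (a point): On the carriage at x 0, y 25, z 50 mm: midway between its two steel V-heads, on the axis (the carriage's x) of a mandrel laid in both. They stand at x -40 and 40 mm, 8 mm thick, 72 mm apart; 90 degree V, mouth 34 mm wide, arm tips about 9 mm above this point.
- push_face (a point): Middle of the low-end face (y -85 mm, z 32 mm on the carriage) of the red push plate that stands up at the carriage's low end: 60 mm wide, 12 to 52 mm above the underside. Push here, up the slide.
- mandrel_mid (a point): Point on the rod's axis 88 mm from the handle's middle: with this point midway between the V-heads, the collar and the nose stand clear of them on both sides.
- hexkey: Bystander: L-shaped dark steel hex key, 150 x 35 mm, lying flat on the bench.
- bolt: Bystander: M12 bolt with nut, standing on its head, 42 mm high.
- jar: Bystander: amber glass jar with yellow cap, 64 mm across, 75 mm high.
- spacer: Bystander: steel spacer ring 48 mm across, 12 mm high, lying flat.
- handle_blank: Bystander: black turned brush handle 130 mm long, lying on the bench.
Not all that is in view belongs to the job. Of the things that look like the ferrule, the larger one is meant. What is shaped like the mandrel but red is not meant.

How it is judged:
By the outcome, as a careful person would: the job done as asked, in the order asked, and still so for the second after the job is handed in, with the robot touching nothing.
It also fails if it takes over 64 s, if anything falls off the work surface, if the arm or the gripper's body presses on something with over 40 N, if the wrist force passes 120 N, or if a joint passes its speed limit or range.

## Working session

There is one attempt and no reset: what is moved stays moved. The work goes in short steps, Python scripts to look and compute and a tool call to move; the robot and the scene stay as the last step left them, time stands still between calls to the robot, and variables do not carry over. Pictures are saved under pics/ and viewed, at most 10 in all, crops included, and the job is handed in when it is done.

Besides the shell and the picture viewer there is one more tool, called as name(argument=value, ...) on one line, values as JSON. drive_tool: Moves the arm, as the interface text tells. Its arguments: {"type":"object","properties":{"rows":{"type":"array"}},"required":["rows"]}

```bash
ls; mkdir -p pics; cat > h.py <<'E'
import numpy as np, cv2
from station import sense, capture, finish_job, search_frame, masks_of
def pts(c, px, s=None):
    """pixels Nx2 -> world, using z_map"""
    px=np.asarray(px,float).reshape(-1,2)
    K=np.array([[c['fx'],0,c['cx']],[0,c['fy'],c['cy']],[0,0,1]])
    n=cv2.undistortPoints(px.reshape(-1,1,2),K,np.array(c['distortion'])).reshape(-1,2)
    z=c['z_map'][px[:,1].astype(int),px[:,0].astype(int)]
    P=np.c_[n*z[:,None],z]
    P=P[z>0]
    if 'R' in c: return (P-np.array(c['t']))@np.array(c['R'])
    T=np.array(c['T_tool_cam']); P=P@T[:3,:3].T+T[:3,3]
    return P@np.array(s['ee_rot']).T+np.array(s['tcp_pos'])
def cloud(c,m,s=None):
    v,u=np.nonzero(m); return pts(c,np.c_[u,v],s)
E
python3 - <<'E'
from h import *
s=sense(); print(s['time_s'],s['tcp_pos'],s['ee_rot'])
a=capture('scene'); b=capture('top')
for n,c in(('scene',a),('top',b)):
    cv2.imwrite(f'pics/{n}0.png',c['frame'][:,:,::-1])
    for l in ['mandrel','ferrule','rack','press','carriage','rest','hexkey','jar','handle_blank']:
        for d in masks_of(l,c)[:5]:
            P=cloud(c,d['region'])
            print(n,l,round(d['p'],2),np.round(d['xy']),len(P),np.round(np.median(P,0),3) if len(P) else '',np.round(np.percentile(P,[3,97],axis=0),3).tolist() if len(P) else '')
E
```

```text
pics
0.0 [ 0.18022724 -0.59786913  0.24047459] [[-9.57488147e-01 -2.88471680e-01 -7.33037424e-04]
 [-2.88472590e-01  9.57485967e-01  2.04646365e-03]
 [ 1.11526239e-04  2.17092589e-03 -9.99997637e-01]]
scene mandrel 0.85 [199. 228.] 335 [ 0.491 -0.387  0.051] [[0.415, -0.402, 0.039], [0.599, -0.382, 0.056]]
scene mandrel 0.56 [160. 215.] 365 [ 0.408 -0.541  0.014] [[0.299, -0.566, -0.001], [0.471, -0.509, 0.024]]
scene mandrel 0.33 [554. 246.] 22986 [0.559 0.442 0.109] [[0.485, 0.136, 0.005], [0.606, 0.621, 0.327]]
scene ferrule 0.87 [298. 278.] 299 [ 0.637 -0.112  0.047] [[0.612, -0.128, 0.022], [0.654, -0.096, 0.054]]
scene ferrule 0.68 [252. 268.] 286 [ 0.625 -0.222  0.046] [[0.6, -0.238, 0.022], [0.64, -0.206, 0.055]]
scene ferrule 0.64 [275. 272.] 317 [ 0.625 -0.166  0.046] [[0.598, -0.183, 0.021], [0.642, -0.15, 0.055]]
scene ferrule 0.46 [328. 324.] 1111 [ 0.783 -0.022  0.061] [[0.743, -0.05, 0.013], [0.795, 0.005, 0.078]]
scene ferrule 0.45 [215. 281.] 172 [ 0.646 -0.304  0.021] [[0.63, -0.326, 0.002], [0.659, -0.289, 0.028]]
scene rack 0.92 [274. 281.] 1022 [ 0.643 -0.16   0.
[... 2630 characters left out ...]
.82 [421. 255.] 502 [ 0.534 -0.382  0.012] [[0.485, -0.416, 0.003], [0.586, -0.364, 0.05]]
top rest 0.53 [308. 180.] 366 [ 0.753 -0.026  0.073] [[0.732, -0.052, 0.02], [0.783, 0.001, 0.08]]
top hexkey 0.46 [233. 292.] 101 [0.415 0.186 0.008] [[0.379, 0.084, 0.002], [0.437, 0.226, 0.013]]
top jar 0.54 [309. 176.] 346 [ 0.753 -0.026  0.073] [[0.731, -0.049, 0.02], [0.78, 0.0, 0.08]]
top jar 0.41 [427. 266.] 279 [ 0.497 -0.39   0.051] [[0.417, -0.399, 0.045], [0.595, -0.385, 0.056]]
top handle_blank 0.63 [363. 182.] 223 [ 0.762 -0.214  0.018] [[0.703, -0.234, 0.001], [0.803, -0.19, 0.026]]
top handle_blank 0.36 [120. 253.] 11562 [0.52  0.439 0.315] [[0.442, 0.082, 0.005], [0.601, 0.664, 0.355]]
```

View pics/scene0.png

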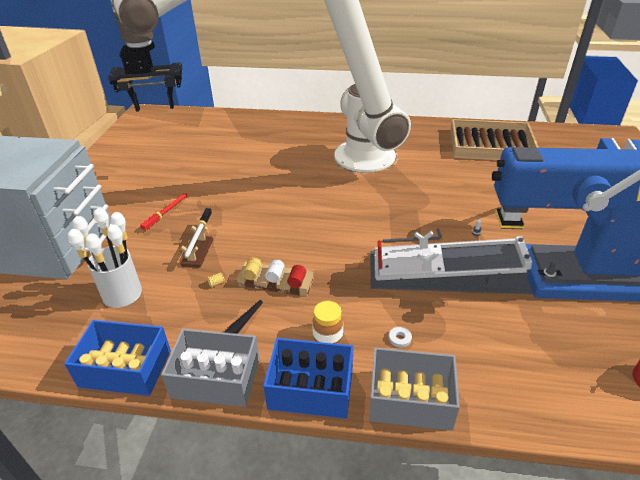

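```bash
python3 - <<'E'
import cv2
i=cv2.imread('pics/scene0.png')
cv2.imwrite('pics/crop1.png',cv2.resize(i[190:310,150:350],None,fx=4,fy=4,interpolation=cv2.INTER_CUBIC))
E
```

```text
(no output)
```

View pics/crop1.png

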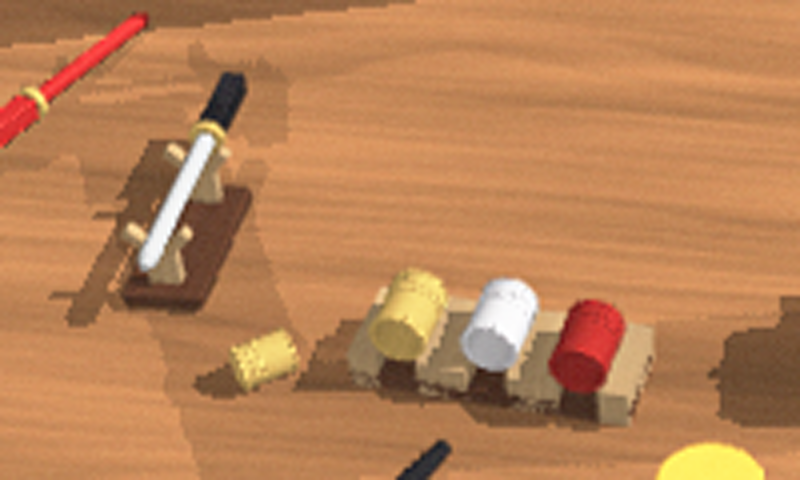

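The scene picture shows:
- **Mandrel:** the black-handled, steel-rod one at (199,228) is meant. The red look-alike at (160,215) is not.
- **Ferrule:** the brass-coloured things are at (252,268), in the rack's left lane, and at (215,281), a smaller one loose on the bench. The larger one in the rack fits the description, and the crop confirms it.
- **Press and carriage:** the slide starts at about (378,258) with its red push plate and runs right to the press.

```bash
cat > m.py <<'E'
from h import *
def best(l,c,xy):
    D=masks_of(l,c); return min(D,key=lambda d:np.hypot(*(np.array(d['xy'])-xy)))
def line(P):
    m=P[:,:2].mean(0); u,s,v=np.linalg.svd(P[:,:2]-m,full_matrices=False); d=v[0]*np.sign(v[0][0]); return m,d
E
python3 - <<'E'
from m import *
for n,xm,xf in(('scene',(199,228),(252,268)),('top',(429,272),(371,229))):
    c=capture(n)
    d=best('mandrel',c,xm); P=cloud(c,d['region']); P=P[P[:,2]>.04]
    m,dr=line(P); e=(P[:,:2]-m)@[-dr[1],dr[0]]; P=P[abs(e)<.012]; m,dr=line(P); t=(P[:,:2]-m)@dr
    print(n,'mandrel yaw',np.degrees(np.arctan2(dr[1],dr[0])),'ends',np.round(m+dr*t.min(),3),np.round(m+dr*t.max(),3),'z',np.round(np.percentile(P[:,2],[50,90]),3))
    print('  origin from back',np.round(m+dr*(t.min()+.035),4),'from nose',np.round(m+dr*(t.max()-.156),4))
    d=best('ferrule',c,xf); print(d['xy']);P=cloud(c,d['region']);P=P[P[:,2]>.045]; m,dr=line(P); t=(P[:,:2]-m)@dr
    print('  ferrule',np.round(m,4),'yaw',np.degrees(np.arctan2(dr[1],dr[0])),np.round(np.percentile(t,[1,99]),3),len(P), P[:,2].max())
    d=masks_of('rack',c)[0]; P=cloud(c,d['region']);P=P[(P[:,2]>.015)&(P[:,2]<.03)]
    r=cv2.minAreaRect((P[:,:2]*1000).astype(np.float32)); print('  rack',r)
    d=best('carriage',c,(414,259) if n=='scene' else (246,247)); P=cloud(c,d['region'])
    r=cv2.minAreaRect((P[:,:2]*1000).astype(np.float32)); print('  carriage',r)
    # red push plate
    h=cv2.cvtColor(c['frame'],cv2.COLOR_RGB2HSV); red=((h[...,0]<8)|(h[...,0]>172))&(h[...,1]>150)&(h[...,2]>70)
    P=cloud(c,red); P=P[(abs(P[:,0]-.54)<.08)&(abs(P[:,1]-.09)<.07)]; print('  red',len(P),np.round(np.percentile(P,[2,50,98],axis=0),4).tolist(), line(P)[1])
    # dark jaw / all V heads: points on carriage region z>.065
    P=cloud(c,d['region']); P=P[(P[:,2]>.06)&(P[:,1]>.13)&(P[:,1]<.25)]; 
    for lo,hi in((.45,.54),(.54,.65)):
        Q=P[(P[:,0]>lo)&(P[:,0]<hi)]; print('  V',len(Q),np.round(np.percentile(Q,[3,50,97],axis=0),4).tolist() if len(Q) else '')
E
```

```text
scene mandrel yaw 0.7840710015398951 ends [ 0.413 -0.389] [ 0.605 -0.387] z [0.051 0.055]
  origin from back [ 0.4484 -0.3887] from nose [ 0.4485 -0.3887]
[250.2, 268.8]
  ferrule [ 0.6204 -0.2198] yaw -9.75273664446096 [-0.023  0.02 ] 150 0.05612009009122272
  rack ((622.1112060546875, -167.13592529296875), (170.5844268798828, 62.973426818847656), 84.6241226196289)
  carriage ((499.76312255859375, 141.25140380859375), (185.27391052246094, 153.0937042236328), 4.388136863708496)
  red 78 [[0.5231, 0.0679, 0.0363], [0.5666, 0.073, 0.0693], [0.5801, 0.0789, 0.0743]] [0.99482002 0.101652  ]
  V 104 [[0.4977, 0.1563, 0.0616], [0.5034, 0.1768, 0.077], [0.5076, 0.1911, 0.0885]]
  V 129 [[0.5766, 0.1601, 0.0609], [0.5836, 0.1816, 0.0778], [0.5869, 0.1975, 0.0902]]
top mandrel yaw 1.023341773213197 ends [ 0.411 -0.392] [ 0.602 -0.389] z [0.051 0.055]
  origin from back [ 0.4463 -0.3914] from nose [ 0.4455 -0.3914]
[351.5, 232.2]
  ferrule [ 0.6174 -0.1665] yaw -1.7028937614447954 [-0.022  0.021] 132 0.05884953464953981
  rack ((618.8796997070312, -167.00555419921875), (170.37013244628906, 60.85496520996094), 84.4391098022461)
  carriage ((542.2659912109375, 144.57000732421875), (93.55033111572266, 158.94656372070312), 4.2564921379089355)
  red 28 [[0.5201, 0.0671, 0.0656], [0.552, 0.0703, 0.0702], [0.5706, 0.0737, 0.0734]] [0.99754494 0.07002926]
  V 42 [[0.4969, 0.1514, 0.0729], [0.4999, 0.1716, 0.0823], [0.5031, 0.1895, 0.0904]]
  V 51 [[0.5743, 0.1562, 0.065], [0.578, 0.1784, 0.082], [0.5835, 0.1979, 0.0904]]
```

drive_tool(rows=[[60,28,21,-4,0,0,-0.028],[60,28,21,-4,0,0,-0.028],[60,28,21,-4,0,0,-0.028],[60,28,21,-4,0,0,-0.028],[60,28,21,-4,0,0,-0.028]])

```text
time_s: 1.92
tcp_pos: [0.3214, -0.4924, 0.2215]
ee_rot: [[-0.989, -0.15, 0.0], [-0.15, 0.989, -0.0], [-0.0, -0.0, -1.0]]
wrist_force: [1.0, -0.9, 0.3]
gripper_width: 0.706
gripper_force: 0.0
```

drive_tool(rows=[[60,28,21,-12,0,0,-0.028],[60,28,21,-12,0,0,-0.028],[60,27,21,-12,0,0,-0.028],[60,27,20,-12,0,0,-0.028],[60,25,20,-12,0,0,-0.025]])

```text
time_s: 2.33
tcp_pos: [0.4569, -0.3892, 0.1613]
ee_rot: [[-1.0, -0.015, 0.001], [-0.015, 1.0, -0.0], [-0.001, -0.0, -1.0]]
wrist_force: [-0.5, -0.5, 0.3]
gripper_width: 0.603
gripper_force: 0.0
```

drive_tool(rows=[[60,0,0,0,0,0,0],[60,0,0,0,0,0,0]])

```text
time_s: 2.5
tcp_pos: [0.4563, -0.3891, 0.1606]
ee_rot: [[-1.0, -0.019, -0.002], [-0.019, 1.0, 0.001], [0.002, 0.001, -1.0]]
wrist_force: [-1.2, -0.4, 0.0]
gripper_width: 0.601
gripper_force: 0.0
```

```bash
python3 - <<'E'
from m import *
s=sense(); c=capture('wrist'); cv2.imwrite('pics/w1.png',c['frame'][:,:,::-1])
print(s['tcp_pos'],s['ee_rot'],s['joints'],s['wrist_force'])
for d in masks_of('mandrel',c):
    P=cloud(c,d['region'],s); P=P[(P[:,2]>.04)&(P[:,2]<.062)]
    if len(P)<50: continue
    m,dr=line(P); t=(P[:,:2]-m)@dr
    print(d['p'],d['xy'],len(P),m,np.degrees(np.arctan2(dr[1],dr[0])),m+dr*t.min(),m+dr*t.max(),np.percentile(P[:,2],[50,95]))
    C=d['region']
    h=cv2.cvtColor(c['frame'],cv2.COLOR_RGB2HSV); Q=cloud(c,C&(h[...,2]<70),s); Q=Q[(Q[:,2]>.04)&(Q[:,2]<.062)]
    if len(Q)>20: m,dr=line(Q); t=(Q[:,:2]-m)@dr; print('dark',m,np.degrees(np.arctan2(dr[1],dr[0])),np.percentile(t,[1,99]),np.percentile(Q,[2,98],axis=0))
E
```

```text
[ 0.45631277 -0.38908277  0.16060588] [[-9.99817229e-01 -1.90373602e-02 -1.75694274e-03]
 [-1.90387600e-02  9.99818439e-01  7.83438260e-04]
 [ 1.74170916e-03  8.16745081e-04 -9.99998150e-01]] [-2.49973560e+01  2.35076189e+01 -9.62632433e+00  2.21347321e-03
 -5.69762611e+01 -6.39129847e+01] [-1.24081497 -0.41619222  0.01322179]
0.77 [322.2, 260.3] 4355 [ 0.47466034 -0.39217554] 1.260362472742694 [ 0.41303078 -0.39353145] [ 0.58197178 -0.38981457] [0.05145758 0.05368913]
dark [ 0.44159136 -0.39321315] 1.3288292614310573 [-0.02833542  0.03026348] [[ 0.41362127 -0.4004286   0.05011922]
 [ 0.47121049 -0.38591166  0.05346579]]
```

View pics/w1.png

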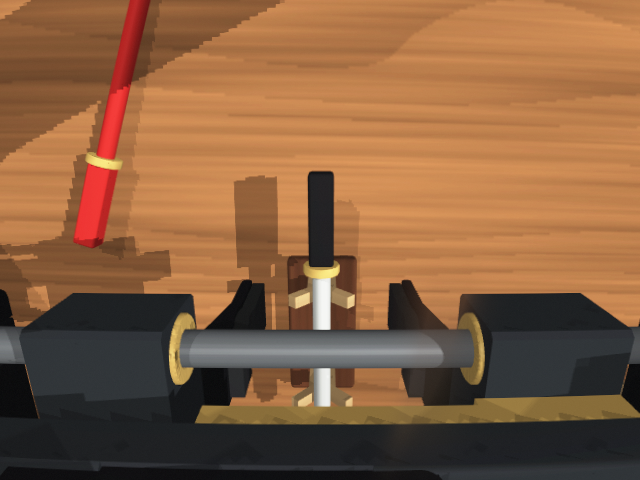

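The wrist view shows the handle at (321,218), the collar at (321,270) and the rod between the open fingers. I'll go straight down and grip.

drive_tool(rows=[[50,0,-1,-30,0,0,0],[50,0,-1,-30,0,0,0],[50,0,0,-30,0,0,0],[50,0,0,-20,0,0,0],[50,0,0,-6,0,0,0]])

```text
time_s: 3.02
tcp_pos: [0.4525, -0.3924, 0.0426]
ee_rot: [[-1.0, -0.013, -0.005], [-0.013, 1.0, 0.003], [0.005, 0.003, -1.0]]
wrist_force: [-1.0, 0.3, -0.4]
gripper_width: 0.504
gripper_force: 0.0
```

drive_tool(rows=[[50,0,0,0,0,0,0],[0,0,0,0,0,0,0],[0,0,0,0,0,0,0],[0,0,0,0,0,0,0],[0,0,0,0,0,0,0]])

```text
time_s: 3.43
tcp_pos: [0.4561, -0.3928, 0.0471]
ee_rot: [[-1.0, -0.016, 0.003], [-0.016, 1.0, -0.001], [-0.003, -0.001, -1.0]]
wrist_force: [-0.5, -0.0, -0.7]
gripper_width: 0.284
gripper_force: 0.0
```

drive_tool(rows=[[0,0,0,0,0,0,0],[0,0,0,0,0,0,0],[0,0,0,0,0,0,0]])

```text
time_s: 3.68
tcp_pos: [0.4558, -0.3925, 0.0462]
ee_rot: [[-1.0, -0.016, 0.001], [-0.016, 1.0, -0.001], [-0.001, -0.001, -1.0]]
wrist_force: [0.2, 0.3, 3.1]
gripper_width: 0.178
gripper_force: 30.0
```

drive_tool(rows=[[0,0,0,8,0,0,0],[0,0,0,15,0,0,0],[0,0,0,20,0,0,0],[0,0,0,20,0,0,0],[0,0,0,12,0,0,0]])

```text
time_s: 4.1
tcp_pos: [0.4558, -0.3926, 0.1227]
ee_rot: [[-1.0, -0.016, 0.001], [-0.016, 1.0, -0.001], [-0.001, -0.001, -1.0]]
wrist_force: [0.9, -0.3, -0.8]
gripper_width: 0.184
gripper_force: 30.0
```

drive_tool(rows=[[0,-3,12,0,0,0,-0.013],[0,-6,28,0,0,0,-0.02],[0,-7,36,0,0,0,-0.02],[0,-7,36,0,0,0,-0.02],[0,-7,36,0,0,0,-0.02]])

```text
time_s: 4.52
tcp_pos: [0.4243, -0.243, 0.1204]
ee_rot: [[-0.997, 0.079, -0.001], [0.079, 0.997, 0.0], [0.001, 0.0, -1.0]]
wrist_force: [2.3, 1.3, -1.4]
gripper_width: 0.178
gripper_force: 30.0
```

drive_tool(rows=[[0,-7,28,0,0,0,-0.02],[0,-4,16,0,0,0,0],[0,0,0,0,0,0,0],[0,0,0,0,0,0,0]])

```text
time_s: 4.85
tcp_pos: [0.4143, -0.1998, 0.121]
ee_rot: [[-0.995, 0.095, 0.0], [0.095, 0.995, -0.0], [-0.0, -0.0, -1.0]]
wrist_force: [-0.4, -0.1, -0.8]
gripper_width: 0.18
gripper_force: 30.0
```

```bash
python3 - <<'E'
from m import *
s=sense(); print(s['time_s'],s['tcp_pos'],s['ee_rot'],s['gripper_width'],s['wrist_force'])
w=capture('wrist'); S=capture('scene'); T=capture('top')
cv2.imwrite('pics/w2.png',w['frame'][:,:,::-1]);cv2.imwrite('pics/s2.png',S['frame'][:,:,::-1])
for n,c in(('wrist',w),('scene',S),('top',T)):
    for d in masks_of('ferrule',c):
        P=cloud(c,d['region'],s); 
        if len(P)<30: continue
        Q=P[P[:,2]>.046]
        if len(Q)<20 or abs(np.median(Q[:,1])+.22)>.02: continue
        m,dr=line(Q); r=cv2.minAreaRect((Q[:,:2]*1000).astype(np.float32))
        print(n,d['p'],d['xy'],len(Q),m,np.degrees(np.arctan2(dr[1],dr[0])),r,np.percentile(P,[1,99],axis=0).round(3).tolist())
    for d in masks_of('mandrel',c)[:3]:
        P=cloud(c,d['region'],s); P=P[(P[:,2]>.1)&(P[:,2]<.15)&(P[:,0]>.4)]
        if len(P)<50: continue
        m,dr=line(P); t=(P[:,:2]-m)@dr
        z=np.polyfit(t,P[:,2],1)
        print(n,'mandrel',d['p'],d['xy'],len(P),m,np.degrees(np.arctan2(dr[1],dr[0])),m+dr*np.percentile(t,99.5),np.percentile(P[:,2],[50,95]),'slope',z)
E
```

```text
4.85 [ 0.41431936 -0.19978918  0.12099426] [[-9.95477985e-01  9.49923260e-02  1.97203585e-04]
 [ 9.49923081e-02  9.95478002e-01 -9.84979150e-05]
 [-2.05668377e-04 -7.93196822e-05 -9.99999976e-01]] 0.17980120057963997 [-0.39938992 -0.11287821 -0.8325939 ]
wrist mandrel 0.65 [326.1, 289.2] 2941 [ 0.4217039  -0.20032794] -5.84910780150937 [ 0.4497327  -0.20319928] [0.12676778 0.13023558] slope [-0.01743828  0.12670809]
scene 0.63 [252.8, 269.5] 156 [ 0.61889707 -0.22030201] -6.129932856331628 ((617.1712646484375, -221.49790954589844), (27.51630401611328, 48.51018524169922), 84.1882553100586) [[0.595, -0.246, 0.021], [0.641, -0.204, 0.055]]
scene mandrel 0.5 [271.4, 203.0] 208 [ 0.48191707 -0.20332316] -5.679970608427403 [ 0.56237555 -0.21132558] [0.12428622 0.12963255] slope [-0.01731749  0.1243281 ]
scene mandrel 0.3 [557.4, 245.6] 1146 [0.54490297 0.5666444 ] 67.23392987888563 [0.56935943 0.6249206 ] [0.12477961 0.14708254] slope [-0.02860536  0.12480744]
top 0.52 [370.1, 227.8] 133 [ 0.61541358 -0.22102073] -4.3600808839713165 ((616.2532348632812, -221.00448608398438), (30.286752700805664, 43.11489486694336), 82.66857147216797) [[0.594, -0.239, 0.02], [0.638, -0.205, 0.058]]
top mandrel 0.65 [371.8, 266.4] 176 [ 0.50255905 -0.20742075] -5.245150998518183 [ 0.56024153 -0.2127161 ] [0.12388083 0.12828494] slope [-0.00735399  0.12371013]
```

View pics/s2.png

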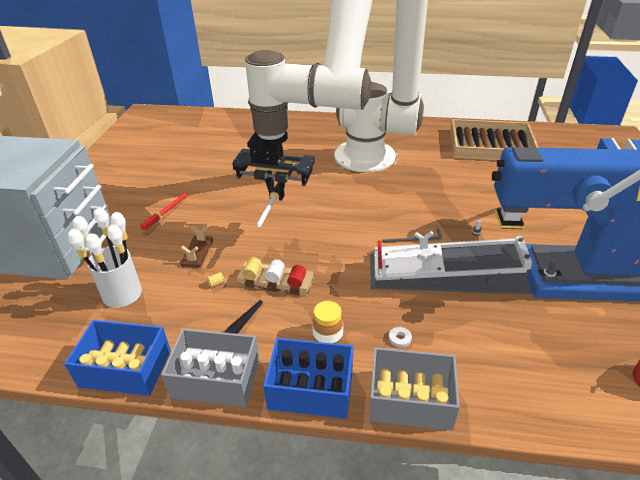

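The picture shows the mandrel held level at (268,208), pointing at the brass ferrule at (252,269). Both cameras put the rod about 3 mm too far toward +y. I'll correct that and lower to bore height.

drive_tool(rows=[[0,0,-1,-12,0,0,0],[0,0,-1,-24,0,0,0],[0,0,-1,-24,0,0,0],[0,0,0,-15,0,0,0],[0,0,0,-6,0,0,0]])

```text
time_s: 5.72
tcp_pos: [0.4129, -0.2034, 0.0374]
ee_rot: [[-0.995, 0.098, -0.005], [0.098, 0.995, 0.001], [0.005, 0.0, -1.0]]
wrist_force: [1.4, 0.2, -1.3]
gripper_width: 0.18
gripper_force: 30.0
```

drive_tool(rows=[[0,5,0,0,0,0,0],[0,5,-1,0,0,0,0],[0,0,0,0,0,0,0],[0,0,0,0,0,0,0]])

```text
time_s: 6.05
tcp_pos: [0.4259, -0.2046, 0.0406]
ee_rot: [[-0.995, 0.097, 0.003], [0.097, 0.995, -0.0], [-0.003, -0.0, -1.0]]
wrist_force: [0.0, 0.2, -1.8]
gripper_width: 0.178
gripper_force: 30.0
```

```bash
python3 - <<'E'
from m import *
s=sense(); print(s['time_s'],s['tcp_pos'],s['wrist_force'])
S=capture('scene'); T=capture('top')
for n,c,xm,xf in(('scene',S,(265,225),(252,269)),('top',T,(375,255),(370,228))):
    d=best('ferrule',c,xf);P=cloud(c,d['region']);Q=P[P[:,2]>.046];f,df=line(Q)
    print(n,d['xy'],f,np.degrees(np.arctan2(df[1],df[0])))
    d=best('mandrel',c,xm);P=cloud(c,d['region']);P=P[(P[:,2]>.028)&(P[:,2]<.06)&(P[:,0]>.46)&(P[:,0]<.59)&(abs(P[:,1]+.208)<.03)]
    if len(P)<20: print('no');continue
    m,dr=line(P);t=(P[:,:2]-m)@dr; print(d['xy'],len(P),m,np.degrees(np.arctan2(dr[1],dr[0])),m+dr*t.max(),np.percentile(P[:,2],[50,95]),'y miss',m[1]+(f[0]-m[0])*dr[1]/dr[0]-f[1])
    R=P[t>t.min()+.06]; print('rod top z',np.percentile(R[:,2],[80,95]))
i=S['frame'][170:290,190:350,::-1]; cv2.imwrite('pics/s3.png',cv2.resize(i,None,fx=5,fy=5,interpolation=cv2.INTER_CUBIC))
E
```

```text
6.05 [ 0.42591855 -0.20455739  0.04064016] [ 0.00969775  0.24197525 -1.82628578]
scene [254.3, 267.6] [ 0.61901501 -0.2204938 ] -5.92593425061202
[272.0, 230.7] 148 [ 0.52055701 -0.21025589] -5.790914900237933 [ 0.5754984  -0.21582783] [0.0440324  0.04701737] y miss 0.0002526820061719559
rod top z [0.04540098 0.046926  ]
top [370.5, 228.7] [ 0.61529485 -0.22147597] -6.104393492879106
[367.2, 264.2] 146 [ 0.51315888 -0.21100062] -5.411406887152632 [ 0.56684975 -0.21608668] [0.04345659 0.0475988 ] y miss 0.0008001432679441978
rod top z [0.04539578 0.04691036]
```

View pics/s3.png

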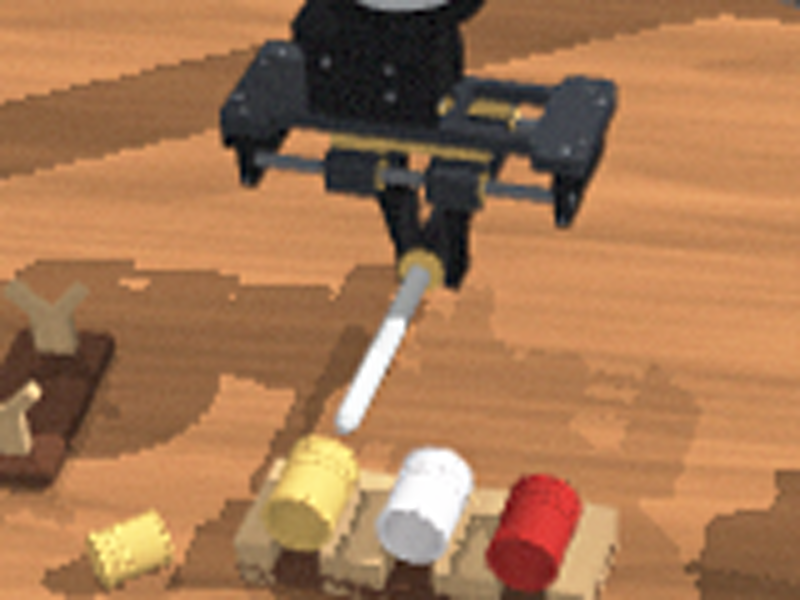

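The crop shows the nose at (345,428), lined up with the brass ferrule at (312,490). The lateral miss is under 1 mm, so I'll thread it.

drive_tool(rows=[[0,6,0,-2,0,0,0],[0,10,-1,0,0,0,0],[0,12,-1,0,0,0,0],[0,12,-1,0,0,0,0],[0,12,-2,0,0,0,0]])

```text
time_s: 6.77
tcp_pos: [0.478, -0.2095, 0.0375]
ee_rot: [[-0.995, 0.097, 0.001], [0.097, 0.995, -0.0], [-0.001, -0.0, -1.0]]
wrist_force: [-0.6, 0.2, -1.7]
gripper_width: 0.181
gripper_force: 30.0
```

drive_tool(rows=[[0,14,-1,0,0,0,0],[0,14,-1,0,0,0,0],[0,14,-2,0,0,0,0],[0,12,-1,0,0,0,0],[0,6,-1,0,0,0,0]])

```text
time_s: 7.18
tcp_pos: [0.539, -0.2156, 0.0374]
ee_rot: [[-0.995, 0.096, 0.002], [0.096, 0.995, -0.001], [-0.002, -0.0, -1.0]]
wrist_force: [0.7, -0.4, -1.0]
gripper_width: 0.184
gripper_force: 30.0
```

drive_tool(rows=[[0,0,0,0,0,0,0],[0,0,0,0,0,0,0]])

```text
time_s: 7.35
tcp_pos: [0.5362, -0.2153, 0.0371]
ee_rot: [[-0.995, 0.097, -0.001], [0.097, 0.995, 0.0], [0.001, 0.0, -1.0]]
wrist_force: [-0.5, -0.9, -1.5]
gripper_width: 0.181
gripper_force: 30.0
```

```bash
cat > chk.py <<'E'
from m import *
s=sense(); print(s['time_s'],s['tcp_pos'],s['ee_rot'][0],s['wrist_force'])
S=capture('scene'); T=capture('top'); t=s['tcp_pos']; R=np.array(s['ee_rot']); ax=-R[:,0]; lat=R[:,1]
for n,c in(('scene',S),('top',T)):
    hs=cv2.cvtColor(c['frame'],cv2.COLOR_RGB2HSV)
    for d in masks_of('ferrule',c):
        P=cloud(c,d['region'])
        if len(P)<30: continue
        h=np.median(hs[d['region']],0); q=P-t
        a,l,z=q@ax,q@lat,P[:,2]
        if abs(np.median(l))<.04 and 0<np.median(a)<.25: print(n,d['xy'],'hsv',h,'along',np.percentile(a,[2,98]).round(4),'lat',np.percentile(l,[3,97]).round(4),'z',np.percentile(z,[2,98]).round(4))
E
python3 chk.py
```

```text
7.35 [ 0.53622341 -0.21527014  0.03705587] [-0.99525748  0.09726996 -0.001051  ] [-0.49164016 -0.91694703 -1.50284912]
scene [253.6, 268.7] hsv [ 21. 130. 220.] along [0.058  0.1046] lat [-0.0258  0.0178] z [0.0213 0.055 ]
scene [243.1, 318.7] hsv [120.   25.5  52. ] along [0.155  0.2659] lat [0.009  0.0445] z [0.0072 0.0261]
top [372.1, 226.3] hsv [ 22. 144. 206.] along [0.0635 0.1008] lat [-0.0129  0.0174] z [0.0373 0.0572]
top [365.5, 184.3] hsv [ 9.  62.5 74. ] along [0.1563 0.2671] lat [0.0049 0.0442] z [-0.0012  0.0268]
```

drive_tool(rows=[[0,0,0,3,0,0,0],[0,0,0,3,0,0,0],[0,0,0,3,0,0,0],[0,0,0,3,0,0,0],[0,0,0,3,0,0,0]])

```text
time_s: 7.97
tcp_pos: [0.5364, -0.2154, 0.053]
ee_rot: [[-0.995, 0.097, 0.0], [0.097, 0.995, 0.0], [-0.0, 0.0, -1.0]]
wrist_force: [0.4, -0.7, -1.3]
gripper_width: 0.18
gripper_force: 30.0
```

drive_tool(rows=[[0,0,0,5,0,0,0],[0,0,0,8,0,0,0],[0,0,0,10,0,0,0],[0,0,0,8,0,0,0],[0,0,0,4,0,0,0]])

```text
time_s: 8.38
tcp_pos: [0.5374, -0.2156, 0.0896]
ee_rot: [[-0.995, 0.097, 0.003], [0.097, 0.995, -0.001], [-0.003, -0.0, -1.0]]
wrist_force: [0.2, 0.3, -1.3]
gripper_width: 0.182
gripper_force: 30.0
```

```bash
python3 chk.py; python3 - <<'E'
from m import *
S=capture('scene');i=S['frame'][150:300,180:380,::-1]; cv2.imwrite('pics/s4.png',cv2.resize(i,None,fx=4,fy=4,interpolation=cv2.INTER_CUBIC))
E
```

```text
8.3833 [ 0.53737574 -0.21555273  0.08956462] [-0.99530528  0.09673881  0.00300091] [ 0.20659123  0.26363762 -1.32490865]
scene [251.7, 254.2] hsv [ 21. 131. 223.] along [0.0446 0.1051] lat [-0.0144  0.018 ] z [0.05  0.098]
top [372.1, 224.2] hsv [ 22. 143. 202.] along [0.0652 0.0987] lat [-0.0135  0.016 ] z [0.0846 0.1002]
```

View pics/s4.png

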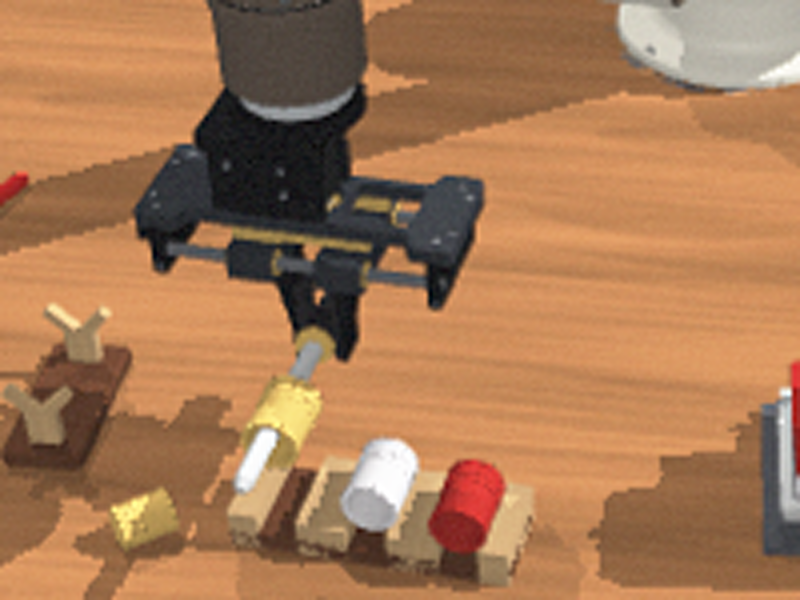

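The crop shows the ferrule hanging on the rod at (285,420), mid-rod, with its rack lane empty. I'll carry it to above the carriage.

drive_tool(rows=[[0,0,0,8,0,0,0],[0,0,0,18,0,0,0],[0,0,0,22,0,0,0],[0,0,0,20,0,0,0],[0,0,0,12,0,0,0]])

```text
time_s: 9.05
tcp_pos: [0.5373, -0.2157, 0.1701]
ee_rot: [[-0.995, 0.097, 0.003], [0.097, 0.995, -0.001], [-0.003, -0.001, -1.0]]
wrist_force: [1.1, 0.6, -0.8]
gripper_width: 0.179
gripper_force: 30.0
```

drive_tool(rows=[[0,-2,6,0,0,0,0.006],[0,-4,12,0,0,0,0.012],[0,-5,20,0,0,0,0.012],[0,-5,26,0,0,0,0.012],[0,-5,30,0,0,0,0.012]])

```text
time_s: 9.47
tcp_pos: [0.5133, -0.1202, 0.1657]
ee_rot: [[-0.999, 0.044, -0.004], [0.044, 0.999, 0.0], [0.004, 0.0, -1.0]]
wrist_force: [0.8, 1.6, -2.0]
gripper_width: 0.181
gripper_force: 30.0
```

drive_tool(rows=[[0,-6,33,0,0,0,0.012],[0,-6,33,0,0,0,0.012],[0,-6,33,0,0,0,0.012],[0,-6,33,0,0,0,0.012],[0,-6,33,0,0,0,0.012]])

```text
time_s: 9.88
tcp_pos: [0.483, 0.0453, 0.1661]
ee_rot: [[-1.0, -0.018, -0.003], [-0.018, 1.0, -0.001], [0.003, -0.001, -1.0]]
wrist_force: [0.4, 0.4, -2.7]
gripper_width: 0.18
gripper_force: 30.0
```

drive_tool(rows=[[0,-6,33,0,0,0,0.012],[0,-6,32,0,0,0,0.012],[0,-5,26,0,0,0,0.012],[0,-4,20,0,0,0,0.012],[0,-3,16,0,0,0,0.01]])

```text
time_s: 10.3
tcp_pos: [0.4591, 0.1722, 0.166]
ee_rot: [[-0.997, -0.078, -0.003], [-0.078, 0.997, -0.001], [0.003, -0.001, -1.0]]
wrist_force: [0.4, -0.2, -2.5]
gripper_width: 0.176
gripper_force: 30.0
```

drive_tool(rows=[[0,0,0,0,0,0,0],[0,0,0,0,0,0,0],[0,0,0,0,0,0,0],[0,0,0,0,0,0,0]])

```text
time_s: 10.63
tcp_pos: [0.4608, 0.1698, 0.167]
ee_rot: [[-0.997, -0.074, -0.001], [-0.074, 0.997, -0.001], [0.001, -0.001, -1.0]]
wrist_force: [-0.0, -0.6, -2.0]
gripper_width: 0.178
gripper_force: 30.0
```

```bash
python3 chk.py; python3 - <<'E'
from m import *
s=sense()
for n,xc,xm in(('scene',(414,259),(400,215)),('top',(246,247),(250,255))):
    c=capture(n); d=best('carriage',c,xc); P=cloud(c,d['region']); P=P[(P[:,1]>.13)&(P[:,1]<.24)&(P[:,2]<.105)]
    Z=P[P[:,2]>.062]
    r=[]
    for lo,hi in((.48,.54),(.54,.60)):
        Q=Z[(Z[:,0]>lo)&(Z[:,0]<hi)]
        if len(Q)>5: print(n,'V',len(Q),np.percentile(Q,[3,50,97],axis=0).round(4).tolist())
    for d in masks_of('mandrel',c)[:3]:
        P=cloud(c,d['region']); P=P[(P[:,2]>.15)&(P[:,2]<.2)&(P[:,0]>.4)&(abs(P[:,1]-.17)<.04)]
        if len(P)<50: continue
        m,dr=line(P);t=(P[:,:2]-m)@dr;print(n,'mandrel',d['xy'],len(P),m,np.degrees(np.arctan2(dr[1],dr[0])),m+dr*np.percentile(t,99.5))
    cv2.imwrite(f'pics/{n}5.png',cv2.resize(c['frame'][150:300,330:530,::-1] if n=='scene' else c['frame'][180:330,150:350,::-1],None,fx=4,fy=4,interpolation=cv2.INTER_CUBIC))
E
```

```text
10.6333 [0.46080076 0.16975543 0.16695533] [-0.9972616  -0.07394159 -0.00139198] [-0.04780976 -0.63018304 -1.98762197]
scene [428.9, 220.0] hsv [ 20. 136. 166.] along [0.062  0.1044] lat [-0.0143  0.0154] z [0.1434 0.1759]
top [226.0, 250.4] hsv [ 21. 144. 154.] along [0.0582 0.1059] lat [-0.0146  0.017 ] z [0.0416 0.1767]
scene V 92 [[0.4976, 0.154, 0.0633], [0.5041, 0.1732, 0.0773], [0.5078, 0.1862, 0.0884]]
scene V 120 [[0.5764, 0.16, 0.0633], [0.5834, 0.1816, 0.0788], [0.5869, 0.1975, 0.0908]]
scene mandrel [427.4, 200.0] 240 [0.51479385 0.17461264] 3.606327192154791 [0.61129095 0.18069443]
top V 17 [[0.4986, 0.1508, 0.0736], [0.5028, 0.1665, 0.0819], [0.5031, 0.1799, 0.0882]]
top V 36 [[0.575, 0.1559, 0.071], [0.5802, 0.1728, 0.0772], [0.5837, 0.1877, 0.0882]]
```

View pics/scene5.png

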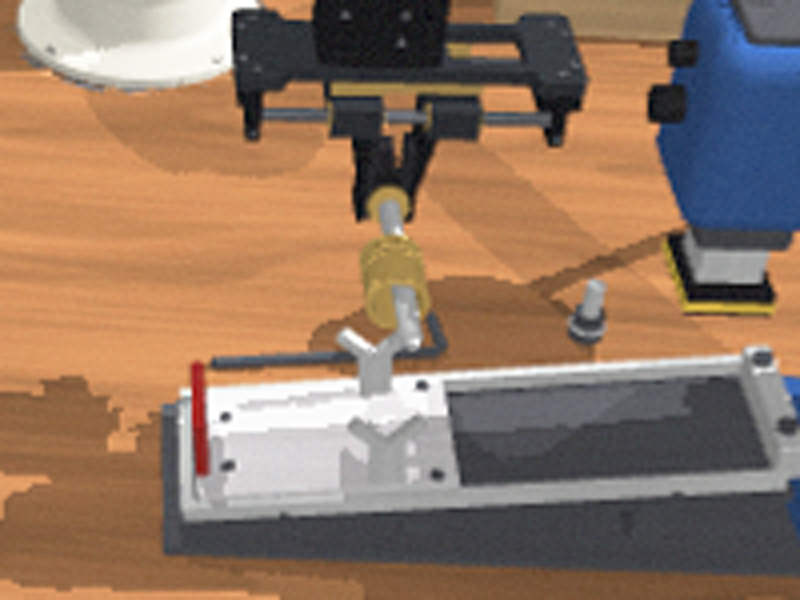

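The crop shows the ferrule hanging at (395,280) above the V-heads at (375,360) and (388,445). The mandrel is aligned to about 1 mm, so I'll lower it.

drive_tool(rows=[[0,-1,1,-8,0,0,-0.006],[0,0,0,-16,0,0,0],[0,0,0,-18,0,0,0],[0,0,0,-14,0,0,0],[0,0,0,-8,0,0,0]])

```text
time_s: 11.55
tcp_pos: [0.4593, 0.171, 0.1014]
ee_rot: [[-0.998, -0.068, -0.003], [-0.068, 0.998, -0.002], [0.003, -0.002, -1.0]]
wrist_force: [-0.6, -0.3, -2.2]
gripper_width: 0.18
gripper_force: 30.0
```

drive_tool(rows=[[0,0,0,-5,0,0,0],[0,0,0,-4,0,0,0],[0,0,0,-3,0,0,0],[0,0,0,-2,0,0,0],[0,0,0,0,0,0,0]])

```text
time_s: 11.97
tcp_pos: [0.4605, 0.1717, 0.0896]
ee_rot: [[-0.998, -0.069, 0.0], [-0.069, 0.998, 0.0], [-0.0, 0.0, -1.0]]
wrist_force: [-0.8, 0.7, -2.1]
gripper_width: 0.182
gripper_force: 30.0
```

drive_tool(rows=[[0,0,0,-2,0,0,0],[0,0,0,0,0,0,0]])

```text
time_s: 12.13
tcp_pos: [0.4605, 0.1717, 0.0877]
ee_rot: [[-0.998, -0.069, 0.0], [-0.069, 0.998, 0.0], [-0.0, 0.0, -1.0]]
wrist_force: [-0.3, 0.1, -2.7]
gripper_width: 0.18
gripper_force: 30.0
```

```bash
python3 chk.py; python3 - <<'E'
from m import *
for n in('scene',):
    c=capture(n)
    cv2.imwrite(f'pics/{n}6.png',cv2.resize(c['frame'][190:290,360:460,::-1],None,fx=6,fy=6,interpolation=cv2.INTER_CUBIC))
E
```

```text
12.1333 [0.46048617 0.17170325 0.08768813] [-9.97641450e-01 -6.86396938e-02  3.60770829e-04] [-0.29103694  0.08608984 -2.69790885]
scene [425.5, 244.3] hsv [ 20. 137. 165.] along [0.0619 0.1054] lat [-0.0151  0.0154] z [0.0642 0.0966]
top [233.6, 249.8] hsv [ 21. 146. 153.] along [0.0592 0.1002] lat [-0.0166  0.014 ] z [0.0818 0.0982]
top [232.4, 236.4] hsv [ 20.  10. 150.] along [0.0407 0.1442] lat [-0.0059  0.004 ] z [0.0857 0.0945]
```

View pics/scene6.png

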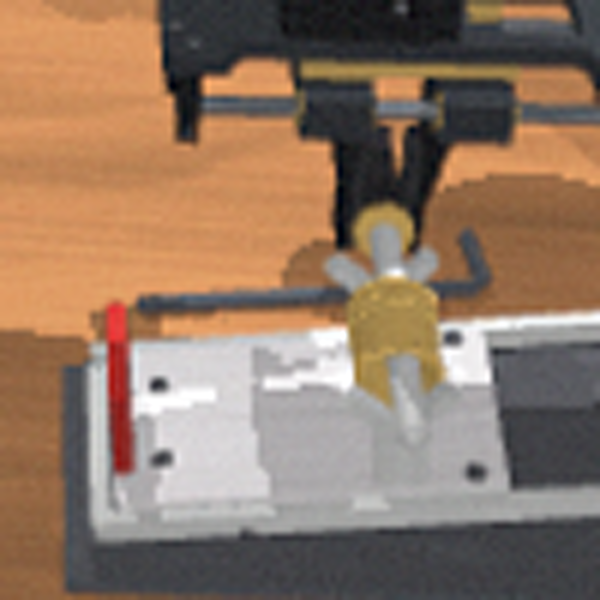

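The crop shows the rod between the arms of both V-heads, near (385,265) and (400,400), with the ferrule between them. I'll continue down until it touches.

drive_tool(rows=[[0,0,0,-1.5,0,0,0],[0,0,0,-1.5,0,0,0],[0,0,0,0,0,0,0]])

```text
time_s: 12.63
tcp_pos: [0.4605, 0.1716, 0.0845]
ee_rot: [[-0.998, -0.069, 0.0], [-0.069, 0.998, -0.0], [-0.0, -0.0, -1.0]]
wrist_force: [-1.4, -0.7, -0.7]
gripper_width: 0.18
gripper_force: 30.0
```

drive_tool(rows=[[0,0,0,-1,0,0,0],[0,0,0,0,0,0,0]])

```text
time_s: 12.8
tcp_pos: [0.4606, 0.1714, 0.0839]
ee_rot: [[-0.998, -0.069, 0.0], [-0.069, 0.998, -0.0], [-0.0, -0.0, -1.0]]
wrist_force: [0.3, -2.9, 0.9]
gripper_width: 0.182
gripper_force: 30.0
```

drive_tool(rows=[[0,0,-0.8,-0.6,0,0,0],[0,0,0,0,0,0,0],[0,0,0,0,0,0,0]])

```text
time_s: 13.05
tcp_pos: [0.4607, 0.1708, 0.0831]
ee_rot: [[-0.998, -0.069, 0.001], [-0.069, 0.998, 0.0], [-0.001, 0.0, -1.0]]
wrist_force: [0.1, -2.7, 1.8]
gripper_width: 0.18
gripper_force: 30.0
```

drive_tool(rows=[[0,0,-0.8,-0.6,0,0,0],[0,0,0,0,0,0,0],[0,0,0,0,0,0,0]])

```text
time_s: 13.3
tcp_pos: [0.4606, 0.1701, 0.0824]
ee_rot: [[-0.998, -0.069, 0.0], [-0.069, 0.998, 0.0], [-0.0, 0.0, -1.0]]
wrist_force: [-0.1, -1.5, 1.2]
gripper_width: 0.177
gripper_force: 30.0
```

drive_tool(rows=[[0,0,-0.7,-0.6,0,0,0],[0,0,0,0,0,0,0],[0,0,0,0,0,0,0]])

```text
time_s: 13.55
tcp_pos: [0.4607, 0.1699, 0.0821]
ee_rot: [[-0.998, -0.069, 0.001], [-0.069, 0.998, 0.001], [-0.001, 0.001, -1.0]]
wrist_force: [-1.8, 1.0, 4.3]
gripper_width: 0.177
gripper_force: 30.0
```

It looks seated, with force now from both sides of the V. I'll open and go straight up.

drive_tool(rows=[[24,0,0,0,0,0,0],[30,0,0,0,0,0,0],[45,0,0,0,0,0,0],[50,0,0,0,0,0,0],[50,0,0,0,0,0,0]])

```text
time_s: 13.97
tcp_pos: [0.4602, 0.1691, 0.0815]
ee_rot: [[-0.998, -0.069, -0.001], [-0.069, 0.998, -0.0], [0.001, -0.0, -1.0]]
wrist_force: [0.7, 0.6, 0.1]
gripper_width: 0.439
gripper_force: 0.0
```

drive_tool(rows=[[50,0,0,8,0,0,0],[50,0,0,20,0,0,0],[50,0,0,30,0,0,0],[50,0,0,30,0,0,0],[50,0,0,12,0,0,0]])

```text
time_s: 14.38
tcp_pos: [0.4622, 0.1702, 0.1864]
ee_rot: [[-0.998, -0.07, 0.006], [-0.07, 0.998, 0.003], [-0.007, 0.003, -1.0]]
wrist_force: [-0.5, 0.3, 0.1]
gripper_width: 0.498
gripper_force: 0.0
```

```bash
python3 chk.py; python3 - <<'E'
from m import *
c=capture('scene')
cv2.imwrite('pics/scene7.png',cv2.resize(c['frame'][180:300,360:520,::-1],None,fx=5,fy=5,interpolation=cv2.INTER_CUBIC))
E
```

```text
14.3833 [0.46218887 0.1702388  0.18639718] [-0.9975493  -0.06967484  0.00638814] [-0.45455701  0.25483688  0.10280956]
scene [424.2, 245.3] hsv [ 20. 137. 173.] along [0.0598 0.1028] lat [-0.0159  0.0149] z [0.0615 0.0924]
top [234.4, 251.6] hsv [ 21. 145. 158.] along [0.0571 0.0989] lat [-0.0173  0.0138] z [0.0766 0.0939]
```

View pics/scene7.png

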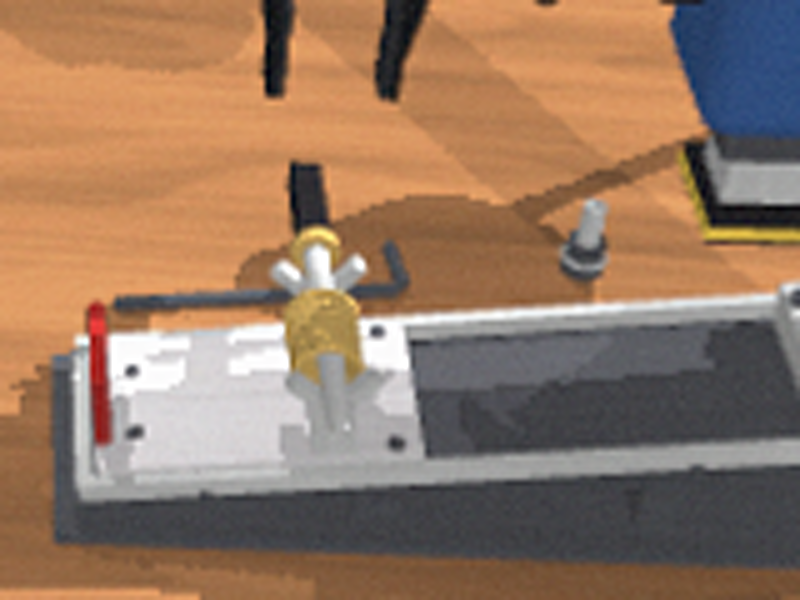

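The crop shows the mandrel in both V-heads, (320,265) and (335,385), with the ferrule between them at (322,335) and the fingers clear. Next I'll turn the gripper, go behind the red push plate and tilt 7° with the slide.

drive_tool(rows=[[40,4,-10,2,0,0,0.121],[40,6,-11,2,0,0,0.121],[40,7,-11,0,0,0,0.121],[40,7,-11,0,0,0,0.121],[40,7,-11,0,0,0,0.121]])

```text
time_s: 15.05
tcp_pos: [0.4909, 0.1144, 0.1842]
ee_rot: [[-0.778, -0.629, -0.003], [-0.629, 0.778, -0.002], [0.003, 0.001, -1.0]]
wrist_force: [0.1, -0.1, 0.6]
gripper_width: 0.404
gripper_force: 0.0
```

drive_tool(rows=[[40,7,-11,0,0,0,0.121],[40,7,-11,0,0,0,0.121],[40,7,-11,0,0,0,0.121],[40,7,-11,0,0,0,0.121],[40,7,-11,0,0,0,0.121]])

```text
time_s: 15.47
tcp_pos: [0.5258, 0.0594, 0.184]
ee_rot: [[-0.282, -0.959, -0.004], [-0.959, 0.282, -0.001], [0.002, 0.003, -1.0]]
wrist_force: [0.7, -0.2, 1.3]
gripper_width: 0.4
gripper_force: 0.0
```

drive_tool(rows=[[40,7,-11,0,0,0,0.121],[40,7,-11,0,0,0,0.121],[40,7,-9,0,0,0,0.119],[40,0,0,0,0.061,0.0044,0],[40,0,0,0,0.061,0.0044,0]])

```text
time_s: 15.88
tcp_pos: [0.5465, 0.0294, 0.1837]
ee_rot: [[0.069, -0.998, -0.013], [-0.99, -0.07, 0.123], [-0.124, 0.004, -0.992]]
wrist_force: [-0.4, -0.3, -0.0]
gripper_width: 0.4
gripper_force: 0.0
```

drive_tool(rows=[[40,0,0,0,0,0,0],[40,0,0,0,0,0,0]])

```text
time_s: 16.05
tcp_pos: [0.5471, 0.0284, 0.1846]
ee_rot: [[0.066, -0.998, -0.011], [-0.991, -0.067, 0.12], [-0.12, 0.003, -0.993]]
wrist_force: [-0.2, 0.6, -0.0]
gripper_width: 0.396
gripper_force: 0.0
```

```bash
python3 - <<'E'
from m import *
s=sense(); print(s['time_s'],s['tcp_pos'],s['ee_rot'],s['joints'])
for n in('scene','top'):
    c=capture(n)
    h=cv2.cvtColor(c['frame'],cv2.COLOR_RGB2HSV); red=((h[...,0]<8)|(h[...,0]>172))&(h[...,1]>150)&(h[...,2]>70)
    P=cloud(c,red); P=P[(abs(P[:,0]-.54)<.06)&(abs(P[:,1]-.08)<.05)&(P[:,2]>.03)&(P[:,2]<.09)]; print(n,len(P),np.percentile(P,[2,50,98],axis=0).round(4).tolist())
E
```

```text
16.05 [0.54713504 0.02842769 0.18457316] [[ 0.06626977 -0.99774372 -0.01076027]
 [-0.99052135 -0.06708275  0.11986391]
 [-0.12031529  0.00271493 -0.99273202]] [ 16.08911034  17.72039525 -12.08556878  -7.91316069 -59.11581887
  -8.2493441 ]
scene 77 [[0.5246, 0.0679, 0.0389], [0.5669, 0.0729, 0.0698], [0.5792, 0.0789, 0.0728]]Traceback (most recent call last):
  File "<stdin>", line 6, in <module>
    return _quantile_unchecked(
        a, q, axis, out, overwrite_input, method, keepdims, weights)
    return _ureduce(a,
                    func=_quantile_ureduce_func,
    ...<5 lines>...
                    overwrite_input=overwrite_input,
                    method=method)
    r = func(a, **kwargs)
    result = _quantile(arr,
                       quantiles=q,
    ...<2 lines>...
                       out=out,
                       weights=wgt)
    slices_having_nans = np.isnan(arr[-1, ...])
                                  ~~~^^^^^^^^^
IndexError: index -1 is out of bounds for axis 0 with size 0
```

drive_tool(rows=[[20,1,1,-30,0,0,0],[20,0,1,-36,0,0,0],[20,0,1,-34,0,0,0],[20,0,0,-22,0,0,0],[20,0,0,-10,0,0,0]])

```text
time_s: 16.57
tcp_pos: [0.5456, 0.0325, 0.05]
ee_rot: [[0.069, -0.998, -0.016], [-0.99, -0.07, 0.119], [-0.12, 0.008, -0.993]]
wrist_force: [-0.5, -0.1, -0.4]
gripper_width: 0.21
gripper_force: 0.0
```

drive_tool(rows=[[20,0,0,0,0,0,0],[20,0,0,0,0,0,0],[20,-0.5,8,1,0,0,0],[20,-0.5,6,1,0,0,0],[20,0,0,0,0,0,0]])

```text
time_s: 16.98
tcp_pos: [0.5485, 0.0479, 0.0577]
ee_rot: [[0.07, -0.998, -0.005], [-0.99, -0.071, 0.123], [-0.123, -0.004, -0.992]]
wrist_force: [-0.1, 0.4, -0.2]
gripper_width: 0.197
gripper_force: 0.0
```

drive_tool(rows=[[20,-0.3,4,-1.5,0,0,0],[20,0,3,0,0,0,0],[20,0,0,0,0,0,0]])

```text
time_s: 17.23
tcp_pos: [0.5472, 0.0539, 0.0546]
ee_rot: [[0.069, -0.998, -0.008], [-0.99, -0.07, 0.122], [-0.122, -0.0, -0.993]]
wrist_force: [-0.1, 0.3, 0.0]
gripper_width: 0.199
gripper_force: 0.0
```

drive_tool(rows=[[20,-0.3,3,0.4,0,0,0],[20,-0.2,3,0.4,0,0,0],[20,0,0,0,0,0,0]])

```text
time_s: 17.48
tcp_pos: [0.5464, 0.059, 0.055]
ee_rot: [[0.069, -0.998, -0.009], [-0.99, -0.069, 0.121], [-0.121, 0.001, -0.993]]
wrist_force: [-0.1, -2.6, 0.1]
gripper_width: 0.2
gripper_force: 1.4
```

drive_tool(rows=[[20,-0.1,1.5,0.2,0,0,0],[20,-0.2,3,0.4,0,0,0],[20,-0.3,4,0.5,0,0,0],[20,-0.3,4,0.5,0,0,0],[20,-0.3,4,0.5,0,0,0]])

```text
time_s: 17.9
tcp_pos: [0.545, 0.0746, 0.0569]
ee_rot: [[0.068, -0.998, -0.01], [-0.99, -0.068, 0.12], [-0.12, 0.002, -0.993]]
wrist_force: [-0.0, -5.7, 0.7]
gripper_width: 0.199
gripper_force: 3.2
```

drive_tool(rows=[[20,-0.3,4,0.5,0,0,0],[20,-0.3,4,0.5,0,0,0],[20,-0.3,4,0.5,0,0,0],[20,-0.3,4,0.5,0,0,0],[20,-0.3,4,0.5,0,0,0]])

```text
time_s: 18.32
tcp_pos: [0.5435, 0.0946, 0.0594]
ee_rot: [[0.068, -0.998, -0.01], [-0.99, -0.069, 0.12], [-0.12, 0.002, -0.993]]
wrist_force: [0.7, -6.8, -0.1]
gripper_width: 0.2
gripper_force: 3.2
```

drive_tool(rows=[[20,-0.3,4.5,0.55,0,0,0],[20,-0.3,4.5,0.55,0,0,0],[20,-0.3,4.5,0.55,0,0,0],[20,-0.3,4.5,0.55,0,0,0],[20,-0.3,4.5,0.55,0,0,0]])

```text
time_s: 18.73
tcp_pos: [0.5419, 0.117, 0.0622]
ee_rot: [[0.068, -0.998, -0.01], [-0.99, -0.069, 0.12], [-0.12, 0.002, -0.993]]
wrist_force: [-0.0, -6.3, 0.0]
gripper_width: 0.201
gripper_force: 3.3
```

drive_tool(rows=[[20,-0.3,4.5,0.55,0,0,0],[20,-0.3,4.5,0.55,0,0,0],[20,-0.3,4.5,0.55,0,0,0],[20,-0.3,4.5,0.55,0,0,0],[20,-0.3,4.5,0.55,0,0,0]])

```text
time_s: 19.15
tcp_pos: [0.5403, 0.1393, 0.0649]
ee_rot: [[0.068, -0.998, -0.011], [-0.99, -0.069, 0.119], [-0.12, 0.002, -0.993]]
wrist_force: [1.2, -7.1, 0.5]
gripper_width: 0.199
gripper_force: 3.4
```

drive_tool(rows=[[20,-0.3,4.5,0.55,0,0,0],[20,-0.3,4.5,0.55,0,0,0],[20,-0.3,4.5,0.55,0,0,0],[20,-0.3,4.5,0.55,0,0,0],[20,-0.3,4.5,0.55,0,0,0]])

```text
time_s: 19.57
tcp_pos: [0.5388, 0.1617, 0.0677]
ee_rot: [[0.068, -0.998, -0.011], [-0.99, -0.069, 0.119], [-0.12, 0.003, -0.993]]
wrist_force: [0.3, -7.5, 0.7]
gripper_width: 0.202
gripper_force: 3.5
```

drive_tool(rows=[[20,-0.3,4.5,0.55,0,0,0],[20,-0.3,4.5,0.55,0,0,0],[20,-0.3,4,0.5,0,0,0],[20,-0.3,4,0.5,0,0,0],[20,0,0,0,0,0,0]])

```text
time_s: 19.98
tcp_pos: [0.5376, 0.1794, 0.0699]
ee_rot: [[0.068, -0.998, -0.011], [-0.99, -0.069, 0.12], [-0.12, 0.002, -0.993]]
wrist_force: [0.5, -4.5, 1.5]
gripper_width: 0.201
gripper_force: 2.3
```

```bash
python3 - <<'E'
from m import *
s=sense(); t=np.array(s['tcp_pos']); print(s['time_s'],t,s['joints'])
R=np.array(s['ee_rot'])
for n in('scene','top'):
    c=capture(n)
    h=cv2.cvtColor(c['frame'],cv2.COLOR_RGB2HSV); red=((h[...,0]<8)|(h[...,0]>172))&(h[...,1]>150)&(h[...,2]>70)
    P=cloud(c,red); P=P[(abs(P[:,0]-.54)<.06)&(P[:,1]>.04)&(P[:,1]<.3)&(P[:,2]>.03)&(P[:,2]<.11)]; print(n,len(P), np.percentile(P,[2,50,98],axis=0).round(4).tolist() if len(P) else '')
    for l in('ferrule','mandrel'):
      for d in masks_of(l,c)[:6]:
        P=cloud(c,d['region']); q=np.median(P,0)
        if abs(q[0]-.53)<.07 and .15<q[1]<.4: print(n,l,d['p'],d['xy'],len(P),np.percentile(P,[3,50,97],axis=0).round(4).tolist())
E
```

```text
19.9833 [0.5375892  0.17939211 0.06985722] [ 31.37977596  26.41215556 -17.62558729  -9.06598459 -43.23924927
 -20.96306732]
scene 21 [[0.5621, 0.1937, 0.0508], [0.5673, 0.1972, 0.0644], [0.5703, 0.2004, 0.074]]
scene ferrule 0.82 [479.4, 241.3] 215 [[0.5129, 0.2831, 0.0771], [0.5357, 0.2958, 0.1022], [0.5547, 0.3138, 0.1069]]
scene mandrel 0.81 [477.5, 222.8] 306 [[0.414, 0.2841, 0.0899], [0.4753, 0.2961, 0.1023], [0.5968, 0.3075, 0.1071]]
top 0
```

drive_tool(rows=[[20,-0.2,2.5,0.3,0,0,0],[20,-0.3,4.5,0.55,0,0,0],[20,-0.3,4.5,0.55,0,0,0],[20,-0.3,4.5,0.55,0,0,0],[20,-0.3,4.5,0.55,0,0,0]])

```text
time_s: 20.7
tcp_pos: [0.5363, 0.1993, 0.0723]
ee_rot: [[0.068, -0.998, -0.011], [-0.99, -0.069, 0.119], [-0.12, 0.002, -0.993]]
wrist_force: [0.0, -8.7, 1.4]
gripper_width: 0.201
gripper_force: 3.7
```

drive_tool(rows=[[20,-0.3,4.5,0.55,0,0,0],[20,-0.3,4.5,0.55,0,0,0],[20,-0.3,4,0.5,0,0,0],[20,-0.2,3,0.4,0,0,0],[20,-0.2,2.5,0.3,0,0,0]])

```text
time_s: 21.12
tcp_pos: [0.535, 0.2178, 0.0746]
ee_rot: [[0.068, -0.998, -0.011], [-0.99, -0.069, 0.119], [-0.12, 0.003, -0.993]]
wrist_force: [0.5, -7.8, 2.0]
gripper_width: 0.197
gripper_force: 3.7
```

drive_tool(rows=[[20,-0.1,2,0.25,0,0,0],[20,-0.1,2,0.25,0,0,0],[20,-0.1,1.5,0.2,0,0,0]])

```text
time_s: 21.37
tcp_pos: [0.5346, 0.2232, 0.0752]
ee_rot: [[0.068, -0.998, -0.011], [-0.99, -0.069, 0.119], [-0.12, 0.003, -0.993]]
wrist_force: [0.9, -7.8, 1.8]
gripper_width: 0.203
gripper_force: 3.7
```

drive_tool(rows=[[20,-0.1,2,0.25,0,0,0],[20,-0.1,2,0.25,0,0,0],[20,-0.1,1.5,0.2,0,0,0]])

```text
time_s: 21.62
tcp_pos: [0.5343, 0.2286, 0.0759]
ee_rot: [[0.068, -0.998, -0.011], [-0.991, -0.068, 0.119], [-0.12, 0.003, -0.993]]
wrist_force: [-0.1, -8.1, 2.0]
gripper_width: 0.196
gripper_force: 3.7
```

drive_tool(rows=[[20,-0.1,1,0.1,0,0,0],[20,-0.1,1,0.1,0,0,0]])

```text
time_s: 21.78
tcp_pos: [0.5342, 0.2301, 0.0761]
ee_rot: [[0.068, -0.998, -0.011], [-0.991, -0.069, 0.118], [-0.119, 0.003, -0.993]]
wrist_force: [2.3, -12.0, 1.1]
gripper_width: 0.206
gripper_force: 6.1
```

drive_tool(rows=[[20,-0.1,1,0.1,0,0,0],[20,0,0,0,0,0,0]])

```text
time_s: 21.95
tcp_pos: [0.5341, 0.2301, 0.0761]
ee_rot: [[0.068, -0.998, -0.011], [-0.991, -0.069, 0.117], [-0.117, 0.003, -0.993]]
wrist_force: [2.3, -11.6, 1.4]
gripper_width: 0.203
gripper_force: 6.0
```

drive_tool(rows=[[20,-0.1,1,0.1,0,0,0],[20,0,0.8,0.1,0,0,0],[20,0,0,0,0,0,0]])

```text
time_s: 22.2
tcp_pos: [0.5341, 0.2302, 0.0761]
ee_rot: [[0.067, -0.998, -0.012], [-0.991, -0.068, 0.115], [-0.115, 0.004, -0.993]]
wrist_force: [4.0, -18.2, 1.5]
gripper_width: 0.201
gripper_force: 8.6
```

```bash
python3 - <<'E'
from m import *
s=sense(); print(s['tcp_pos'],s['wrist_force'])
c=capture('scene')
cv2.imwrite('pics/scene8.png',cv2.resize(c['frame'][150:310,370:570,::-1],None,fx=3.75,fy=3.75,interpolation=cv2.INTER_CUBIC))
E
```

```text
[0.53408919 0.23016906 0.07609434] [  4.0115999  -18.24609734   1.50176914]
```

View pics/scene8.png

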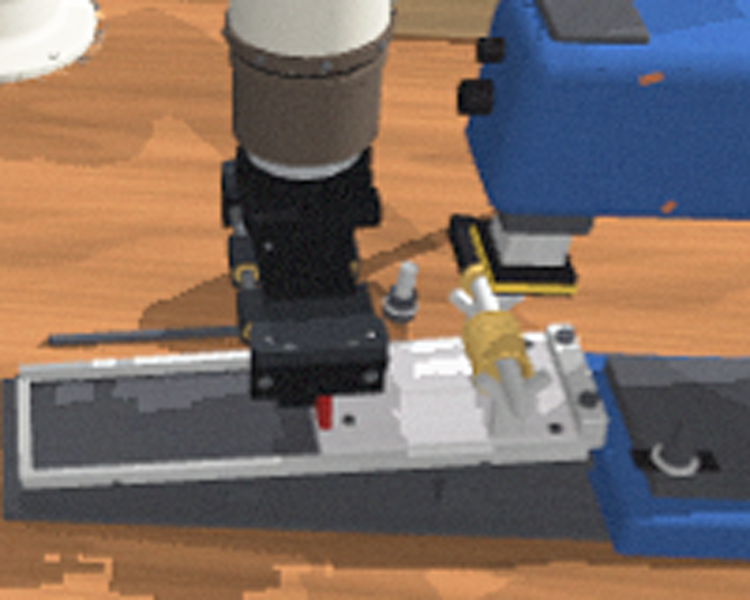

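The last crop shows the carriage's upper edge against the stop bar at (575,385). The mandrel sits in both heads with the ferrule between them at (497,345), under the jaw. I'll back away down the slide and then go up.

drive_tool(rows=[[20,0.2,-3,-0.4,0,0,0],[20,0.4,-6,-0.7,0,0,0],[20,0.8,-12,-1.4,0,0,0],[20,1,-16,-1.8,0,0,0],[20,1,-16,-1.8,0,0,0]])

```text
time_s: 22.67
tcp_pos: [0.5381, 0.1821, 0.0706]
ee_rot: [[0.069, -0.998, -0.008], [-0.99, -0.07, 0.123], [-0.123, -0.001, -0.992]]
wrist_force: [-0.4, 0.5, 0.2]
gripper_width: 0.2
gripper_force: 0.0
```

drive_tool(rows=[[20,0,-10,20,0,0,0],[20,0,-10,30,0,0,0],[20,0,-10,30,0,0,0],[20,0,-5,20,0,0,0],[20,0,0,0,0,0,0]])

```text
time_s: 23.08
tcp_pos: [0.5407, 0.1472, 0.176]
ee_rot: [[0.07, -0.998, 0.001], [-0.99, -0.069, 0.126], [-0.126, -0.01, -0.992]]
wrist_force: [0.9, 0.5, 0.4]
gripper_width: 0.198
gripper_force: 0.0
```

```bash
python3 - <<'E'
from m import *
s=sense(); print(s['time_s'],s['tcp_pos'],s['wrist_force'])
for n in('scene','top'):
    c=capture(n)
    h=cv2.cvtColor(c['frame'],cv2.COLOR_RGB2HSV); red=((h[...,0]<8)|(h[...,0]>172))&(h[...,1]>150)&(h[...,2]>70)
    P=cloud(c,red); P=P[(abs(P[:,0]-.54)<.06)&(P[:,1]>.04)&(P[:,1]<.35)&(P[:,2]>.03)&(P[:,2]<.12)]; print(n,len(P), np.percentile(P,[2,50,98],axis=0).round(4).tolist() if len(P) else '')
    for l in('ferrule','mandrel'):
      for d in masks_of(l,c)[:6]:
        P=cloud(c,d['region'])
        if len(P)<20: continue
        print(n,l,round(d['p'],2),np.round(d['xy']),np.percentile(P,[3,50,97],axis=0).round(3).tolist())
E
```

```text
23.0833 [0.54072306 0.14724757 0.17595858] [0.94149662 0.45179017 0.39699603]
scene 119 [[0.5083, 0.2399, 0.058], [0.546, 0.244, 0.0865], [0.5671, 0.2507, 0.0941]]
scene ferrule 0.65 [275. 271.] [[0.598, -0.184, 0.022], [0.624, -0.165, 0.046], [0.641, -0.15, 0.055]]
scene ferrule 0.62 [216. 282.] [[0.626, -0.325, -0.0], [0.646, -0.304, 0.02], [0.66, -0.289, 0.028]]
scene ferrule 0.58 [501. 241.] [[0.51, 0.333, 0.081], [0.533, 0.346, 0.108], [0.554, 0.364, 0.113]]
scene ferrule 0.52 [297. 279.] [[0.614, -0.128, 0.022], [0.638, -0.112, 0.048], [0.654, -0.097, 0.055]]
scene ferrule 0.33 [561. 248.] [[0.488, 0.094, 0.005], [0.559, 0.443, 0.11], [0.606, 0.622, 0.327]]
scene mandrel 0.81 [497. 224.] [[0.409, 0.334, 0.093], [0.476, 0.344, 0.108], [0.592, 0.357, 0.115]]
top 0 
top ferrule 0.73 [353. 229.] [[0.598, -0.182, 0.041], [0.619, -0.166, 0.051], [0.637, -0.152, 0.056]]
top ferrule 0.49 [336. 224.] [[0.609, -0.128, 0.042], [0.628, -0.113, 0.051], [0.648, -0.098, 0.058]]
top ferrule 0.45 [396. 221.] [[0.625, -0.322, 0.003], [0.639, -0.306, 0.024], [0.654, -0.291, 0.029]]
top mandrel 0.82 [476. 300.] [[0.302, -0.564, 0.008], [0.401, -0.541, 0.017], [0.465, -0.51, 0.025]]
top mandrel 0.57 [172. 236.] [[0.571, 0.345, 0.103], [0.582, 0.349, 0.107], [0.591, 0.357, 0.112]]
```

```bash
python3 -c "
from station import *
print(finish_job())"
```

```text
the job is handed in; nothing more can be done
None
```

The job is handed in at about 23 s: the brass ferrule hangs on the mandrel between the V-heads and the loaded carriage rests against the top stop. The fingers never touched the ferrule, the other ferrules stayed in place, and the hand-in returned no verdict.

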